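# Fit a circlip to an axle stub with the pliers from the drawer

### The job

Pull open the drawer of the wooden tool chest and take out the circlip pliers, which have a snap ring hooked on their tips. Squeeze their handles so that the ring is fully spread, slip the spread ring down over the upright shaft of the axle stub until it is level with the groove, and finish while holding it right there: ring level and still fully spread around the shaft, carried by the gripper alone, not resting on the gear below or pressed against the shaft. Leave the other things on the bench where they are.

Things in the scene. Friction and masses are not known exactly. Their poses are not given: they have to be found in the camera images.
- chest_drawer (a joint): Opening of the drawer in m: 0 shut (as at the start), 0.175 fully out; about 1 N of friction, stays where left. Slides along -x of drawer_handle. The wooden chest is fixed, 250 mm deep, 310 wide, 68 high. The back 40 mm of the drawer always stays under the chest's top; the pliers are clear of it, with room for a gripper, from an opening of about 0.15.
- drawer_handle (a point): Middle of the drawer's handle: a level brass bar 11 mm thick and 120 mm long, along this point's y axis, 35 mm in front of the drawer's face and 21 mm below the chest's top. x points into the chest (pull towards -x), z up.
- pliers_grip (a point): Grip of the circlip pliers (195 mm long, 150 g): midway between the two black handles, half-way up. x points along the pliers to jaws and ring, y across the handles, z up. Handles 12 mm high, from 28 mm ahead to 55 mm behind this point. At rest they splay: 56 mm over their outer faces here, 81 mm at the ends; fully squeezed they are parallel, 28 mm over their outer faces.
- pliers_pivot (a point): Pivot of the pliers, 58 mm ahead of pliers_grip. At the start the pliers lie at rest across the drawer, jaws to the chest's -y side, 64 to 90 mm behind the inside of the drawer's front, on two wooden rails 18 mm high: one under the pivot, one under the handle ends. Between the rails the space below the handles is free down to the drawer floor, 24 mm below the grip point.
- ring_center (a point): Centre of the snap ring when spread, 117.6 mm ahead of pliers_grip at the same height (same axes). The ring is a dark steel C, 3 mm thick, 4 mm wide, fixed on the plier tips; its far edge is 21 mm beyond this point. Fully spread its hole is round, 33 mm across; at rest it is about 20 mm wide and does not pass over the shaft.
- pliers_left (a joint): Angle in rad by which each handle is squeezed in: 0 at rest (ring closed), 0.24 at the stop (ring fully spread). Spring-loaded: squeezing to the stop takes about 9 N on each handle at pliers_grip. More force does no harm, but bends the stop by up to 0.02 rad. While squeezing, arm and pliers can shift a few mm against each other.
- groove (a point): Centre of the groove in the upright fixed shaft of the axle stub, on its axis, 65 mm above the bench; z up. The steel shaft is 24 mm across, the groove a darker band 5 mm high. Below it, 55 mm above the bench, is the top of a brass gear 58 mm across, on a steel block 80 x 80 x 30 mm.
- shaft_top (a point): Top end of the shaft, on its axis, 100 mm above the bench (35 mm above the groove); its rim is chamfered 3.5 mm.
- jar_center (a point): Bystander: glass jar 54 mm across and 70 mm high; its centre.
- block_center (a point): Bystander: flat steel bench block 60 x 60 x 20 mm; its centre.
- mandrel_center (a point): Bystander: upright tapered steel mandrel, 38 mm across the foot, 120 mm high; the point half-way up.
Not all that is in view belongs to the job. Leave any purple or turquoise look-alike of the part that bears groove alone.

How it is judged:
On the way, in this order (a step that is already met when the one before it is completed fails the run):
1. the drawer is pulled open at least 0.14 m (value of joint chest_drawer above 0.14 m), for 0.1 s.
2. the pliers are held up out of the drawer in the gripper, the ring 0.1 m or more above the bench (contact force between the fingers and pliers above 4 N and height (world z) of ring_center above 0.1 m), for 0.1 s.
3. the spread ring goes over the shaft from its top end: round the shaft, 5 to 40 mm above the groove (contact force between the fingers and pliers above 4 N and value of joint pliers_left above 0.19 rad and horizontal distance between ring_center and groove below 0.007 m and z of ring_center in the frame of groove between 0.005 and 0.04 m), for 0.05 s.
At the end, for the whole second after the job is handed in: Through the last second the gripper holds the pliers squeezed (more than 0.21 of 0.24 rad), the ring's centre within 5 mm of the groove's centre in height and within 6 mm of the shaft's axis, tilted less than 0.12 rad, at rest, pressing on the stub with less than 4 N (contact force between the fingers and pliers above 4 N and value of joint pliers_left above 0.21 rad and horizontal distance between ring_center and groove below 0.006 m and z of ring_center in the frame of groove between -0.005 and 0.005 m and angle between ring_center's own z axis and vertical below 0.12 rad and contact force between pliers and stub below 4 N and linear speed of pliers below 0.02 m/s); the arm keeps its last pose, push and grip.
It fails at once if the jar is knocked away (more than 30 mm) (distance of jar_center from where it was at the start of the episode above 0.03 m).
It fails at once if the bench block is knocked away (more than 30 mm) (distance of block_center from where it was at the start of the episode above 0.03 m).
It fails at once if the mandrel is knocked away (more than 30 mm) (distance of mandrel_center from where it was at the start of the episode above 0.03 m).
It also fails if it takes over 48 s, if anything falls off the work surface, if the arm or the gripper's body presses on something with over 40 N, if the wrist force passes 120 N, or if a joint passes its speed limit or range.

### The arm

A 6-joint arm with a two-finger parallel gripper is mounted at the origin on the work surface. World frame = base frame: x ahead of the robot, y to its left, z up, the work surface at z = 0. Lengths are in m, angles in rad, forces in N, time in s.
With the tool pointing down it reaches from about 0.225 to 0.725 m from the base axis. Payload 3.1 kg.
Tool frame: the origin (TCP) lies midway between the tips of the shut fingers; the grasp point (between the pads) lies 19 mm behind it (bot.hold_point_z is the distance from the TCP to the grasp point, in m); z points along the fingers, y is the line along which they close (so a half turn about z gives the same grasp; the last joint's range is limited). The gripper opens to 85 mm and grips with 20 to 120 N. Pads are 22 mm wide; open, the fingers measure 114 mm over their backs; the gripper's body (76 mm by 85 mm) begins 54 mm behind the grasp point. The pads swing forward as they close: fully open they stand 13 mm farther back than shut.
Start: joints at [1.15, 0.048, 0.099, 1.622, 0, 1.443], TCP at [0.152, 0.503, 0.231] pointing down, gripper open.
Joint ranges: [-2.91, 2.91], [-0.99, 1.94], [-1.21, 1.42], [-2.12, 2.29], [-1.49, 1.47], [-3.14, 3.14]. Speed limits (rad/s): [2.79, 2.79, 3.14, 3.14, 3.14, 3.14].

### API

Orientations are given as a rotation vector (axis times angle).
In Python, from plant import bot, optics, finish_job, models gives the robot as it stands. The module is installed in compiled form; this text tells all that it offers.
- The arm moves only by the shell command python3 -m inch 'ROWS' [OPENING] [FORCE]. ROWS is JSON, a list of rows, each an object of numbers: "x", "y", "z": the shift along the tool's x, y, z as a fraction of full scale; "ax", "ay", "az": the turn, a rotation vector about the tool's x, y, z as a fraction of full scale. A call has 1 to 12 rows; each row shifts and turns the commanded pose from where the row before left it, along the tool's axes as they then stand; what a row does not reach is not made up. Full scale, the value 1, is 0.5 m for a shift and pi rad for a turn. A row lasts 1/10 s, in which the tool goes at most 50 mm and 8.59 degrees, less where a joint would pass 70% of its speed; a pose out of reach is approached as far as the arm can. A call with a number of a shift or a turn outside -1 to 1 is refused whole. A call with a gripper value outside its range is refused whole. OPENING is the gripper command: -1 is shut, 1 is fully open, values between are in proportion, set as the call begins (- or left out, the last holds). The fingers move at their own pace and stop on an object; FORCE is the grip in N (left out, the last holds). Time passes only in rows, so rows that do not move let the fingers close. It gives the time, the measured TCP pose, the force, the opening and the grip force at its end, in the units of the state.
- bot.read_state(): the state, without advancing time (a new reading comes with each control period).
- optics.read_camera(name): name is "side" or "top"; returns the picture (384x512x3 uint8, blue, green, red); there is no depth.
- optics.camera_params(name): a dict with "fx", "fy", "cx", "cy" (pixels), "rvec" (rotation vector, rad) and "tvec" (3), from world to camera coordinates, as OpenCV has them. Camera axes: x right, y down, z forward; pixel columns grow to the right and rows downward; lengths in m; the calibration is good to about 2 mm. A picture is of the moment at which its call begins. camera_params takes no time and is no camera call.
- finish_job(): hands the job in; it is judged then, once.
Trained networks look in the newest picture that a camera, given by its name, has taken for a name from the list of things; names that differ only in an ending like _2 or _b are one class to them, and where a whole thing is asked for, a point or a joint stands for the part that bears it (a point fixed in the world has none). Each returns a list of dicts, best first, with "conf" (0 to 1); they miss things now and then, are a little off and sometimes report something else, mostly with a low value. They report only what shows in the picture. A call takes as long as a camera call. They do not tell look-alikes from the thing itself.
- models.boxes_of(camera, thing): "extent" ([left, top, right, bottom] in pixels, round what is visible of it).
- models.spot_point(camera, thing): "xy" ([column, row] in pixels: a listed point, or the origin of a listed thing).
The state is a dict: "time_s": time; "q": joint angles; "dq": joint speeds; "joint_torque": joint torques, N m; "eef_pos": TCP position; "eef_rot": TCP orientation; "contact_force": force on the tool from outside, world axes, zero at the start; "torque": the same for the moment, N m; "opening": opening from 0.0 (shut) to 1.0 (fully open); "finger_force": force on a finger pad.
Only numpy, scipy, OpenCV 4.12 (cv2) and the standard library are available. Lean on these libraries where they do the work, as an engineer would, in place of code of your own. Each camera call takes 0.05 s, during which the arm holds its last target. There are 200 camera calls.

## Working session

There is one attempt and no reset: what is moved stays moved. The work goes in short steps, Python scripts to look and compute and a shell command to move; the robot and the scene stay as the last step left them, time stands still between calls to the robot, and variables do not carry over. Pictures are saved under pics/ and viewed, at most 10 in all, crops included, and the job is handed in when it is done.

```bash
mkdir -p pics
cat > h.py <<'E'
import numpy as np, cv2
from plant import bot, optics, finish_job, models
def cam(n):
    p=optics.camera_params(n); K=np.array([[p['fx'],0,p['cx']],[0,p['fy'],p['cy']],[0,0,1.]])
    R=cv2.Rodrigues(np.array(p['rvec'],float))[0]; return K,R,np.array(p['tvec'],float).reshape(3)
def tri(uv1,uv2,c1='side',c2='top'):
    P=[k@np.c_[r,t] for k,r,t in (cam(c1),cam(c2))]
    X=cv2.triangulatePoints(P[0],P[1],np.array(uv1,float).reshape(2,1),np.array(uv2,float).reshape(2,1))[:,0]
    X=X[:3]/X[3]; e=[np.linalg.norm(proj(X,c)-u) for c,u in ((c1,uv1),(c2,uv2))]
    return X,max(e)
def proj(X,c):
    K,R,t=cam(c); p=K@(R@np.array(X)+t); return p[:2]/p[2]
def onz(uv,z,c):
    K,R,t=cam(c); d=R.T@np.linalg.inv(K)@np.array([uv[0],uv[1],1.]); o=-R.T@t
    return o+d*(z-o[2])/d[2]
def R_tool(): return cv2.Rodrigues(np.array(bot.read_state()['eef_rot'],float))[0]
E
python3 - <<'E'
from h import *
np.set_printoptions(precision=4,suppress=True)
ims=[optics.read_camera(n) for n in('side','top')]
for n,i in zip(('side','top'),ims): cv2.imwrite(f'pics/{n}0.png',i)
for c in('side','top'):
    K,R,t=cam(c); print(c,K[0,0],'pos',-R.T@t,'fwd',R[2])
    
for th in ['drawer_handle','groove','shaft_top','jar_center','block_center','mandrel_center']:
    for c in('side','top'):
        print(th,c,[(np.round(d['xy'],1).tolist(),round(d['conf'],2)) for d in models.spot_point(c,th)[:4]])
s=bot.read_state();print(s['time_s'],s['eef_pos'],s['eef_rot'],s['opening']);print(R_tool())
E
```

```text
side 459.16751864936344 pos [-0.0065 -0.8799  0.8992] fwd [ 0.4266  0.6441 -0.6349]
top 417.8650718372107 pos [ 0.3883 -0.071   1.2664] fwd [ 0.1295 -0.0022 -0.9916]
drawer_handle side [([222.7, 168.1], 0.71)]
drawer_handle top [([171.5, 182.5], 0.85)]
groove side [([317.2, 227.0], 0.97), ([195.7, 221.6], 0.88), ([227.1, 254.7], 0.86), ([276.5, 239.0], 0.79)]
groove top [([240.7, 252.1], 0.85), ([344.6, 277.0], 0.81), ([304.4, 200.0], 0.78), ([294.0, 249.1], 0.68)]
shaft_top side [([273.2, 231.5], 0.87), ([192.0, 211.3], 0.86), ([316.3, 212.1], 0.85), ([230.0, 302.3], 0.64)]
shaft_top top [([301.7, 154.3], 0.98), ([302.6, 200.8], 0.97), ([350.1, 278.3], 0.97), ([239.0, 251.1], 0.95)]
jar_center side [([329.6, 194.7], 0.64)]
jar_center top [([259.4, 115.6], 0.67)]
block_center side [([297.9, 320.6], 0.6)]
block_center top [([369.3, 226.0], 0.67)]
mandrel_center side [([360.9, 259.4], 0.61)]
mandrel_center top [([353.8, 153.0], 0.55)]
0.7 [0.1516 0.5026 0.2313] [0.4583 3.1079 0.    ] 1.001162718326554
[[-0.9574  0.2887  0.    ]
 [ 0.2887  0.9574  0.    ]
 [-0.      0.     -1.    ]]
```

View pics/side0.png

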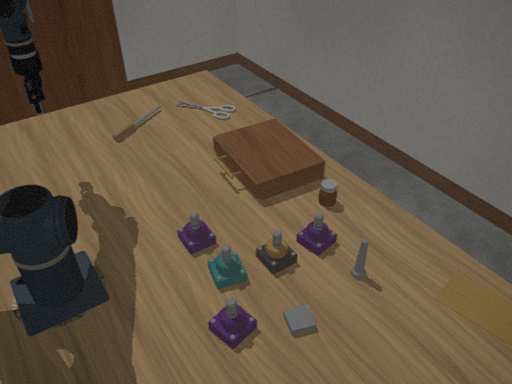

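View pics/top0.png

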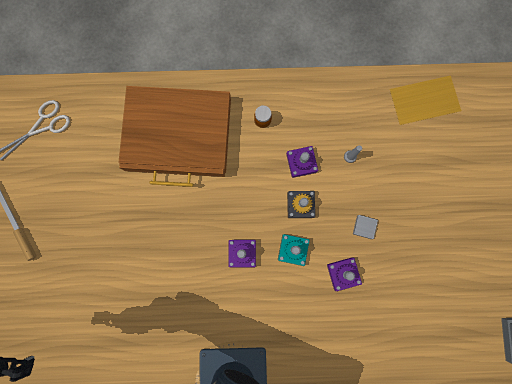

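The real stub, with the brass gear on a grey steel block, is at about (302,203) in the top view and (277,240) in the side view. The other four are purple or turquoise look-alikes. The chest handle is at (173,182) top and (222,168) side.

Run:
```python
from h import *
np.set_printoptions(precision=4,suppress=True)
print('handle',tri([222.7,168.1],[171.5,182.5]))
print('shaft_top',tri([273.2,231.5],[302.6,200.8]),'st2',tri([276.5,232],[302.6,200.8]))
print('groove',tri([276.5,239.0],[304.4,200.0]))
print('jar',tri([329.6,194.7],[259.4,115.6]),'mandrel',tri([360.9,259.4],[353.8,153]),'block',tri([297.9,320.6],[369.3,226]))
for u in ([194,215],[226,248],[231,301],[319,216]): pass
print('lookalikes',[onz(u,.1,'top') for u in ([302,155],[241,252],[295,249],[349,278])])
t=cv2.imread('pics/top0.png'); s=cv2.imread('pics/side0.png')
for n,i,(a,b,c,d) in(('top',t,(140,168,215,192)),('side',s,(205,150,250,195))):
    h=cv2.cvtColor(i[b:d,a:c],cv2.COLOR_BGR2HSV); m=(h[...,1]>150)&(h[...,2]>110)&(h[...,0]>17)
    ys,xs=np.nonzero(m); print(n,m.sum(), cv2.fitLine(np.c_[xs+a,ys+b].astype(np.float32),cv2.DIST_HUBER,0,.01,.01).ravel(),xs.min()+a,xs.max()+a)
a=cv2.resize(t[80:215,110:330],None,fx=3.5,fy=3.5,interpolation=cv2.INTER_CUBIC)
b=cv2.resize(s[110:280,190:340],None,fx=3.5,fy=3.5,interpolation=cv2.INTER_CUBIC)
cv2.imwrite('pics/cr.png',a); cv2.imwrite('pics/crs.png',b)
```

```text
handle (array([0.5775, 0.1694, 0.0416]), np.float64(0.2613843432675842))
shaft_top (array([ 0.5049, -0.2086,  0.0991]), np.float64(1.2210319859177459)) st2 (array([ 0.5091, -0.2111,  0.0963]), np.float64(0.33720683838382076))
groove (array([ 0.5097, -0.2167,  0.0765]), np.float64(1.0700894260572362))
jar (array([ 0.7892, -0.1003,  0.0151]), np.float64(1.6954518025813785)) mandrel (array([ 0.6518, -0.3735,  0.0541]), np.float64(0.38073315372576394)) block (array([ 0.4312, -0.4123,  0.0198]), np.float64(1.8661793301178329))
lookalikes [array([ 0.6388, -0.2137,  0.1   ]), array([ 0.3701, -0.0343,  0.1   ]), array([ 0.3745, -0.1837,  0.1   ]), array([ 0.2922, -0.3286,  0.1   ])]
top 203 [  0.9983   0.0584 170.6663 182.8033] 149 192Traceback (most recent call last):
  File "<stdin>", line 12, in <module>
cv2.error: OpenCV(4.12.0) /io/opencv/modules/imgproc/src/linefit.cpp:50: error: (-215:Assertion failed) count > 0 in function 'fitLine2D_wods'
```

Run:
```python
from h import *
np.set_printoptions(precision=4,suppress=True)
t=cv2.imread('pics/top0.png'); s=cv2.imread('pics/side0.png')
f=lambda x:[x,182.8033+(x-170.6663)*.0585]
a,b=onz(f(150),.047,'top'),onz(f(194),.047,'top'); d=a-b; print(a,b,(a+b)/2,'len',np.linalg.norm(d),'yaw of y axis-90',np.degrees(np.arctan2(-d[0],d[1])))
a=cv2.resize(t[80:215,110:330],None,fx=3.2,fy=3.2,interpolation=cv2.INTER_CUBIC)
b=cv2.resize(s[115:280,190:350],None,fx=3.5,fy=3.5,interpolation=cv2.INTER_CUBIC)
o=np.zeros((a.shape[0],0,3),np.uint8)
cv2.imwrite('pics/cr.png',a); cv2.imwrite('pics/crs.png',b)
```

```text
[0.5817 0.2315 0.047 ] [0.5707 0.1017 0.047 ] [0.5762 0.1666 0.047 ] len 0.13027990559585464 yaw of y axis-90 -4.844394817629036
```

View pics/cr.png

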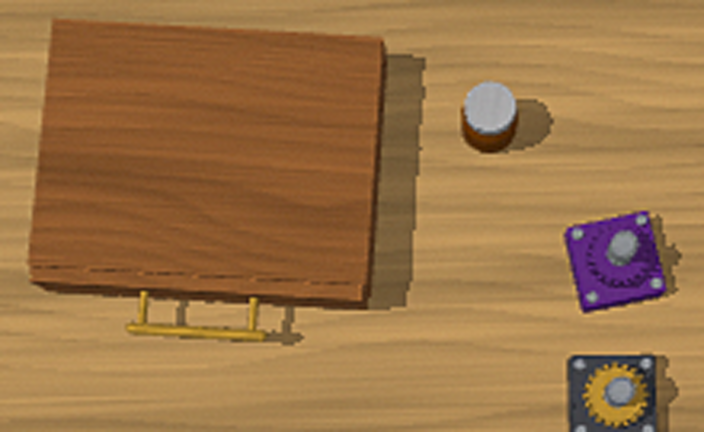

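The handle bar runs from about (150,182) to (193,185) in full-image pixels, with its front edge parallel to the chest. The chest yaw is about -4.8°. I'll turn the tool first, then translate.

```bash
cat >> h.py <<'E'
def go(X,yaw_y=None):
    s=bot.read_state(); R=R_tool(); d=R.T@(np.array(X)-np.array(s['eef_pos']))
    print('t',round(s['time_s'],2),'pos',np.round(s['eef_pos'],4),'F',np.round(s['contact_force'],1),'y ang',round(float(np.degrees(np.arctan2(R[1,1],R[0,1]))),2),'tilt',round(float(np.degrees(np.arccos(-R[2,2]))),2))
    print('total frac',np.round(d/.5,4),'rows min',np.linalg.norm(d)/.05)
E
python3 -m inch '[{"az":0.0434},{"az":0.0434},{"az":0.0434},{"az":0.0434},{"az":0.0434},{"az":0.0434},{"az":0.0434},{"az":0.0434},{"az":0.0434},{"az":0.0434}]' -0.29 30; python3 -c "
from h import *
go([.577,.168,.13])"
```

```text
t 0.7 pos [0.1516 0.5026 0.2313] F [-0.3 -0.1  0.2] y ang 73.22 tilt 0.0
total frac [-1.0079 -0.3952  0.2027] rows min 11.013902472299595$[0]: bad value
```

```bash
python3 -m inch '[{"x":0,"y":0,"z":0,"ax":0,"ay":0,"az":0.0434},{"x":0,"y":0,"z":0,"ax":0,"ay":0,"az":0.0434},{"x":0,"y":0,"z":0,"ax":0,"ay":0,"az":0.0434},{"x":0,"y":0,"z":0,"ax":0,"ay":0,"az":0.0434},{"x":0,"y":0,"z":0,"ax":0,"ay":0,"az":0.0434},{"x":0,"y":0,"z":0,"ax":0,"ay":0,"az":0.0434},{"x":0,"y":0,"z":0,"ax":0,"ay":0,"az":0.0434},{"x":0,"y":0,"z":0,"ax":0,"ay":0,"az":0.0434},{"x":0,"y":0,"z":0,"ax":0,"ay":0,"az":0.0434},{"x":0,"y":0,"z":0,"ax":0,"ay":0,"az":0.0434}]' -0.29 30; python3 -c "
from h import *
go([.577,.168,.13])"
```

```text
time_s: 1.7
eef_pos: [0.1516, 0.5027, 0.2313]
eef_rot: [-2.32, -2.118, -0.0]
contact_force: [0.6, 0.3, -0.4]
opening: 0.353
finger_force: 0.0
t 1.7 pos [0.1516 0.5027 0.2313] F [ 0.6  0.3 -0.4] y ang -5.22 tilt 0.0
total frac [-0.5891  0.9083  0.2027] rows min 11.01389566874443
```

```bash
python3 -m inch '[{"x":-0.0491,"y":0.0757,"z":0.0169,"ax":0,"ay":0,"az":0},{"x":-0.0491,"y":0.0757,"z":0.0169,"ax":0,"ay":0,"az":0},{"x":-0.0491,"y":0.0757,"z":0.0169,"ax":0,"ay":0,"az":0},{"x":-0.0491,"y":0.0757,"z":0.0169,"ax":0,"ay":0,"az":0},{"x":-0.0491,"y":0.0757,"z":0.0169,"ax":0,"ay":0,"az":0},{"x":-0.0491,"y":0.0757,"z":0.0169,"ax":0,"ay":0,"az":0},{"x":-0.0491,"y":0.0757,"z":0.0169,"ax":0,"ay":0,"az":0},{"x":-0.0491,"y":0.0757,"z":0.0169,"ax":0,"ay":0,"az":0},{"x":-0.0491,"y":0.0757,"z":0.0169,"ax":0,"ay":0,"az":0},{"x":-0.0491,"y":0.0757,"z":0.0169,"ax":0,"ay":0,"az":0},{"x":-0.0491,"y":0.0757,"z":0.0169,"ax":0,"ay":0,"az":0},{"x":-0.0491,"y":0.0757,"z":0.0169,"ax":0,"ay":0,"az":0}]'; python3 -c "
from h import *
go([.577,.168,.026])"
```

```text
time_s: 2.9
eef_pos: [0.5803, 0.169, 0.1297]
eef_rot: [2.314, 2.124, 0.001]
contact_force: [1.6, 1.7, -0.8]
opening: 0.356
finger_force: 0.0
t 2.9 pos [0.5803 0.169  0.1297] F [ 1.6  1.7 -0.8] y ang -4.91 tilt 0.03
total frac [-0.0027 -0.0065  0.2073] rows min 2.0742170612627717
```

```bash
python3 -m inch '[{"x":0,"y":0,"z":0,"ax":0,"ay":0,"az":0},{"x":0,"y":0,"z":0.05,"ax":0,"ay":0,"az":0},{"x":0,"y":0,"z":0.05,"ax":0,"ay":0,"az":0},{"x":0,"y":0,"z":0,"ax":0,"ay":0,"az":0}]'; python3 -c "
from h import *
go([.577,.168,.026])
for c in ('side','top'): cv2.imwrite('pics/b%s.png'%c,optics.read_camera(c))
a=cv2.imread('pics/bside.png')[120:220,160:300]; b=cv2.imread('pics/btop.png')[120:220,110:250]
cv2.imwrite('pics/b.png',cv2.resize(np.hstack([a,b]),None,fx=2.8,fy=2.8,interpolation=cv2.INTER_CUBIC))"
```

```text
time_s: 3.3
eef_pos: [0.5753, 0.1701, 0.0756]
eef_rot: [-2.31, -2.121, 0.011]
contact_force: [-1.0, 0.6, -1.1]
opening: 0.352
finger_force: 0.0
t 3.3 pos [0.5753 0.1701 0.0756] F [-1.   0.6 -1.1] y ang -4.88 tilt 0.5
total frac [-0.0038  0.0046  0.0992] rows min 0.993437376032208
```

View pics/b.png

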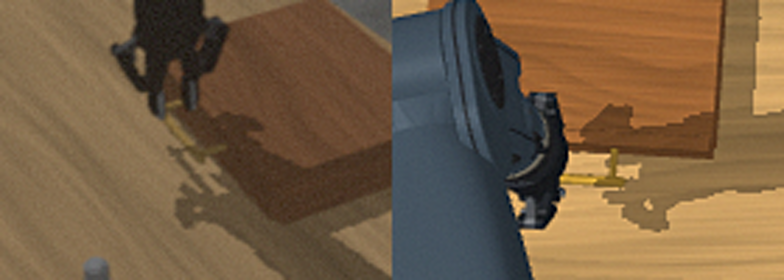

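The view shows the two fingers straddling the bar, one on either side of it, so I'll go down and grip.

```bash
python3 -m inch '[{"x":0,"y":0.003,"z":0.05,"ax":0,"ay":0,"az":0},{"x":0,"y":0,"z":0.05,"ax":0,"ay":0,"az":0},{"x":0,"y":0,"z":0,"ax":0,"ay":0,"az":0}]'; python3 -m inch '[{"x":0,"y":0,"z":0,"ax":0,"ay":0,"az":0},{"x":0,"y":0,"z":0,"ax":0,"ay":0,"az":0},{"x":0,"y":0,"z":0,"ax":0,"ay":0,"az":0},{"x":0,"y":0,"z":0,"ax":0,"ay":0,"az":0}]' -1 30
```

```text
time_s: 3.7
eef_pos: [0.5783, 0.1703, 0.0281]
eef_rot: [-2.312, -2.124, 0.006]
contact_force: [-1.8, 0.0, 0.5]
opening: 0.353
finger_force: 0.0
time_s: 4.1
eef_pos: [0.5779, 0.1709, 0.0315]
eef_rot: [-2.311, -2.123, 0.004]
contact_force: [-5.7, -0.6, 0.7]
opening: 0.114
finger_force: 29.5
```

```bash
python3 -m inch '[{"x":0,"y":-0.02,"z":0,"ax":0,"ay":0,"az":0},{"x":0,"y":-0.044,"z":0,"ax":0,"ay":0,"az":0},{"x":0,"y":-0.044,"z":0,"ax":0,"ay":0,"az":0},{"x":0,"y":-0.044,"z":0,"ax":0,"ay":0,"az":0},{"x":0,"y":-0.044,"z":0,"ax":0,"ay":0,"az":0},{"x":0,"y":-0.044,"z":0,"ax":0,"ay":0,"az":0},{"x":0,"y":-0.044,"z":0,"ax":0,"ay":0,"az":0},{"x":0,"y":-0.042,"z":0,"ax":0,"ay":0,"az":0},{"x":0,"y":-0.01,"z":0,"ax":0,"ay":0,"az":0},{"x":0,"y":0,"z":0,"ax":0,"ay":0,"az":0}]'
```

```text
time_s: 5.1
eef_pos: [0.4135, 0.1849, 0.0314]
eef_rot: [2.313, 2.124, 0.004]
contact_force: [-1.2, -0.1, -0.1]
opening: 0.114
finger_force: 30.8
```

```bash
python3 -m inch '[{"x":0,"y":0,"z":0,"ax":0,"ay":0,"az":0},{"x":0,"y":0,"z":0,"ax":0,"ay":0,"az":0},{"x":0,"y":0,"z":-0.05,"ax":0,"ay":0,"az":0},{"x":0,"y":0,"z":-0.08,"ax":0,"ay":0,"az":0}]' -0.29 30;  python3 -m inch '[{"x":0,"y":0,"z":-0.09,"ax":0,"ay":0,"az":0},{"x":0,"y":0,"z":-0.09,"ax":0,"ay":0,"az":0},{"x":0,"y":0,"z":-0.09,"ax":0,"ay":0,"az":0},{"x":0.08,"y":-0.045,"z":0,"ax":0,"ay":0,"az":0},{"x":0.08,"y":-0.045,"z":0,"ax":0,"ay":0,"az":0},{"x":0.08,"y":-0.045,"z":0,"ax":0,"ay":0,"az":0},{"x":0.08,"y":-0.045,"z":0,"ax":0,"ay":0,"az":0},{"x":0.08,"y":-0.045,"z":0,"ax":0,"ay":0,"az":0},{"x":0.08,"y":-0.045,"z":0,"ax":0,"ay":0,"az":0}]' 1
python3 - <<'E'
from h import *
np.set_printoptions(precision=4,suppress=True)
ims={n:optics.read_camera(n) for n in('side','top')}
r={}
for th in ['pliers_grip','pliers_pivot','ring_center','drawer_handle','shaft_top','groove']:
    for c in('side','top'):
        r[th,c]=models.spot_point(c,th); print(th,c,[(np.round(d['xy'],1).tolist(),round(d['conf'],2)) for d in r[th,c][:5]])
    if r[th,'side'] and r[th,'top'] and th not in('shaft_top','groove'): print(th,tri(r[th,'side'][0]['xy'],r[th,'top'][0]['xy']))
for n in ims: cv2.imwrite(f'pics/{n}1.png',ims[n])
a=ims['top'][90:260,110:310]; b=ims['side'][90:260,140:340]
cv2.imwrite('pics/c.png',cv2.resize(np.hstack([a,b]),None,fx=2,fy=2,interpolation=cv2.INTER_CUBIC))
go([.5,.17,.2])
E
```

```text
time_s: 5.5
eef_pos: [0.4113, 0.1837, 0.0927]
eef_rot: [-2.313, -2.122, 0.009]
contact_force: [1.1, -0.8, 0.2]
opening: 0.349
finger_force: 0.0
time_s: 6.4
eef_pos: [0.2991, 0.4374, 0.2302]
eef_rot: [2.315, 2.124, 0.003]
contact_force: [1.3, 0.1, 0.4]
opening: 0.998
finger_force: 0.0
pliers_grip side [([204.1, 162.5], 0.59)]
pliers_grip top [([156.5, 198.6], 0.88)]
pliers_grip (array([0.5307, 0.2087, 0.0589]), np.float64(0.5268560041889025))
pliers_pivot side [([214.6, 175.3], 0.69)]
pliers_pivot top [([175.2, 202.5], 0.66)]
pliers_pivot (array([0.5277, 0.1535, 0.0425]), np.float64(3.5632383348968526))
ring_center side [([221.1, 184.9], 0.78)]
ring_center top [([195.8, 199.0], 0.56)]
ring_center (array([0.5275, 0.0973, 0.0414]), np.float64(0.11652825110240936))
drawer_handle side [([175.0, 184.0], 0.84)]
drawer_handle top [([165.0, 237.1], 0.78)]
drawer_handle (array([0.4175, 0.19  , 0.0335]), np.float64(0.19961086050815618))
shaft_top side [([196.6, 213.8], 0.95), ([315.4, 215.3], 0.92), ([229.0, 244.6], 0.84), ([273.4, 232.6], 0.6), ([230.3, 301.6], 0.58)]
shaft_top top [([301.2, 157.1], 0.92), ([350.5, 274.9], 0.85), ([305.8, 203.8], 0.72), ([301.6, 199.3], 0.71), ([297.7, 250.4], 0.57)]
groove side [([276.4, 244.1], 0.93), ([223.7, 254.1], 0.83), ([196.8, 219.9], 0.82), ([230.2, 312.3], 0.8), ([317.7, 226.8], 0.65)]
groove top [([238.7, 252.6], 0.95), ([291.1, 250.2], 0.94), ([309.1, 204.0], 0.93), ([302.8, 157.3], 0.82), ([348.5, 273.1], 0.59)]
t 7.1 pos [0.2994 0.4347 0.2301] F [ 0.1  0.7 -0.1] y ang -4.96 tilt 0.02
total frac [-0.4929  0.4454  0.0601] rows min 6.670011912723514
```

View pics/c.png

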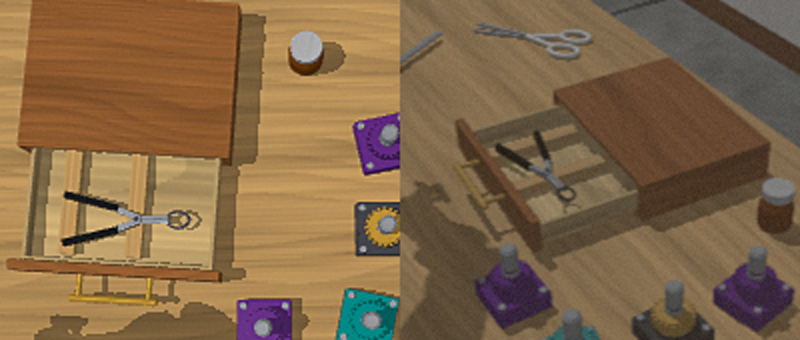

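The drawer is open. The pliers lie across it with handle ends near (142,187) and (141,212), pivot near (177,199) and ring near (200,199) in the top view. In the side view the ring is near (223,187). I'll refine the pose by segmenting the black handles.

Run:
```python
from h import *
np.set_printoptions(precision=4,suppress=True)
T={'endF':([210,156.5],[142.5,186.5]),'endN':([189,164],[141.5,211.5]),'pivot':([212.5,175],[177.5,199]),'ring':([223.5,187],[200,199.5])}
for k,v in T.items(): print(k,tri(*v))
print('stub groove', tri([276.4,244.1],[303,202]),'top',tri([276.5,234],[304,202]))
for n,(a,b,c,d) in {'top':(136,180,176,218),'side':(183,148,218,178)}.items():
    i=cv2.imread(f'pics/{n}1.png')[b:d,a:c]; g=i.max(2); m=(g<65).astype(np.uint8)
    k,l,st,ce=cv2.connectedComponentsWithStats(m)
    for j in range(1,k):
        if st[j,4]>25:
            ys,xs=np.nonzero(l==j); L=cv2.fitLine(np.c_[xs+a,ys+b].astype(np.float32),cv2.DIST_L2,0,.01,.01).ravel()
            pr=(np.c_[xs+a,ys+b]-L[2:])@L[:2]; print(n,st[j,4],'ends',L[2:]+L[:2]*pr.min(),L[2:]+L[:2]*pr.max(),'c',L[2:])
```

```text
endF (array([0.5731, 0.2532, 0.0404]), np.float64(1.6780403518705869))
endN (array([0.4978, 0.2568, 0.038 ]), np.float64(1.1971686521760827))
pivot (array([0.5283, 0.1505, 0.0461]), np.float64(0.09406607103198242))
ring (array([0.5269, 0.0843, 0.0418]), np.float64(0.5862152830367792))
stub groove (array([ 0.5081, -0.2159,  0.058 ]), np.float64(0.1990505151130796)) top (array([ 0.5059, -0.2152,  0.0942]), np.float64(0.40044179085283876))
top 90 ends [142.0441 186.825 ] [168.1509 193.401 ] c [155.2222 190.1444]
top 94 ends [141.2063 210.8898] [168.3692 204.5928] c [154.8192 207.734 ]
side 46 ends [207.4147 155.2349] [213.0867 169.3666] c [210.2609 162.3261]
side 76 ends [187.5726 162.6937] [204.5287 173.142 ] c [196.0132 167.8947]
```

Run:
```python
from h import *
np.set_printoptions(precision=4,suppress=True)
print('F',tri([210.25,162.3],[155.1,190.1]),'N',tri([196.05,167.9],[154.8,207.75]))
for z in(.034,.04,.046):
    a,b,c=[onz(u,z,'top') for u in([141.63,198.86],[168.26,199.0],[199,199.3])]; m=(a+b)/2
    print(z,a,m,b,c,'dir deg',np.degrees(np.arctan2(-(m-c)[0],(m-c)[1])))
go([.531,.204,.12])
```

```text
F (array([0.5572, 0.2164, 0.0448]), np.float64(0.32952237182723626)) N (array([0.5053, 0.2175, 0.0428]), np.float64(0.37920665772760026))
0.034 [0.5326 0.2592 0.034 ] [0.5314 0.2197 0.034 ] [0.5302 0.1802 0.034 ] [0.5269 0.089  0.034 ] dir deg -1.9471427430191
0.04 [0.5319 0.2576 0.04  ] [0.5307 0.2183 0.04  ] [0.5295 0.179  0.04  ] [0.5263 0.0882 0.04  ] dir deg -1.947142743019054
0.046 [0.5312 0.256  0.046 ] [0.53   0.2169 0.046 ] [0.5288 0.1778 0.046 ] [0.5256 0.0875 0.046 ] dir deg -1.9471427430191044
t 7.1 pos [0.2994 0.4347 0.2301] F [ 0.1  0.7 -0.1] y ang -4.96 tilt 0.02
total frac [-0.4198  0.5012  0.2201] rows min 6.898769344604581
```

```bash
python3 -m inch '[{"x":-0.0525,"y":0.0627,"z":0.0275,"ax":0,"ay":0,"az":0},{"x":-0.0525,"y":0.0627,"z":0.0275,"ax":0,"ay":0,"az":0},{"x":-0.0525,"y":0.0627,"z":0.0275,"ax":0,"ay":0,"az":0},{"x":-0.0525,"y":0.0627,"z":0.0275,"ax":0,"ay":0,"az":0},{"x":-0.0525,"y":0.0627,"z":0.0275,"ax":0,"ay":0,"az":0},{"x":-0.0525,"y":0.0627,"z":0.0275,"ax":0,"ay":0,"az":0},{"x":-0.0525,"y":0.0627,"z":0.0275,"ax":0,"ay":0,"az":0},{"x":-0.0525,"y":0.0627,"z":0.0275,"ax":0,"ay":0,"az":0},{"x":0,"y":0,"z":0,"ax":0,"ay":0,"az":-0.0139},{"x":0,"y":0,"z":0,"ax":0,"ay":0,"az":0},{"x":0,"y":0,"z":0,"ax":0,"ay":0,"az":0}]' 1; python3 -c "
from h import *
go([.531,.204,.024])"
```

```text
time_s: 8.2
eef_pos: [0.5309, 0.2046, 0.1201]
eef_rot: [-2.268, -2.173, -0.0]
contact_force: [0.3, 0.1, 0.2]
opening: 0.998
finger_force: 0.0
t 8.2 pos [0.5309 0.2046 0.1201] F [0.3 0.1 0.2] y ang -2.45 tilt 0.02
total frac [-0.0013  0.0003  0.1923] rows min 1.9227613648692525
```

```bash
python3 -m inch '[{"x":0,"y":0,"z":0.05,"ax":0,"ay":0,"az":0},{"x":0,"y":0,"z":0.05,"ax":0,"ay":0,"az":0},{"x":0,"y":0,"z":0.04,"ax":0,"ay":0,"az":0},{"x":0,"y":0,"z":0.03,"ax":0,"ay":0,"az":0},{"x":0,"y":0,"z":0.02,"ax":0,"ay":0,"az":0},{"x":0,"y":0,"z":0,"ax":0,"ay":0,"az":0},{"x":0,"y":0,"z":0,"ax":0,"ay":0,"az":0}]'; python3 -m inch '[{"x":0,"y":0,"z":0,"ax":0,"ay":0,"az":0},{"x":0,"y":0,"z":0,"ax":0,"ay":0,"az":0},{"x":0,"y":0,"z":0,"ax":0,"ay":0,"az":0}]' -1 40
```

```text
time_s: 8.9
eef_pos: [0.5314, 0.205, 0.0257]
eef_rot: [2.267, 2.175, 0.002]
contact_force: [0.3, -1.0, 0.3]
opening: 0.999
finger_force: 0.0
time_s: 9.2
eef_pos: [0.5333, 0.2058, 0.0278]
eef_rot: [2.266, 2.174, 0.009]
contact_force: [-0.4, 2.6, 9.2]
opening: 0.517
finger_force: 8.4
```

```bash
python3 -m inch '[{"x":0,"y":0,"z":-0.003,"ax":0,"ay":0,"az":0},{"x":0,"y":0,"z":-0.003,"ax":0,"ay":0,"az":0},{"x":0,"y":0,"z":0,"ax":0,"ay":0,"az":0},{"x":0,"y":0,"z":0,"ax":0,"ay":0,"az":0},{"x":0,"y":0,"z":0,"ax":0,"ay":0,"az":0}]' -1 40
```

```text
time_s: 9.7
eef_pos: [0.5327, 0.2052, 0.03]
eef_rot: [2.266, 2.174, 0.006]
contact_force: [-0.2, 0.5, 6.2]
opening: 0.301
finger_force: 40.9
```

```bash
python3 -m inch '[{"x":0,"y":0,"z":0,"ax":0,"ay":0,"az":0},{"x":0,"y":0,"z":-0.005,"ax":0,"ay":0,"az":0},{"x":0,"y":0,"z":-0.015,"ax":0,"ay":0,"az":0},{"x":0,"y":0,"z":-0.03,"ax":0,"ay":0,"az":0},{"x":0,"y":0,"z":-0.04,"ax":0,"ay":0,"az":0},{"x":0,"y":0,"z":-0.04,"ax":0,"ay":0,"az":0},{"x":0,"y":0,"z":-0.04,"ax":0,"ay":0,"az":0},{"x":0,"y":0,"z":-0.04,"ax":0,"ay":0,"az":0},{"x":0,"y":0,"z":-0.03,"ax":0,"ay":0,"az":0},{"x":0,"y":0,"z":-0.01,"ax":0,"ay":0,"az":0},{"x":0,"y":0,"z":0,"ax":0,"ay":0,"az":0}]' -1 60
python3 - <<'E'
from h import *
np.set_printoptions(precision=4,suppress=True)
ims={n:optics.read_camera(n) for n in('side','top')}
r={}
for th in ['pliers_pivot','ring_center']:
    for c in('side','top'):
        r[th,c]=models.spot_point(c,th); print(th,c,[(np.round(d['xy'],1).tolist(),round(d['conf'],2)) for d in r[th,c][:3]])
    if r[th,'side'] and r[th,'top']: print(th,tri(r[th,'side'][0]['xy'],r[th,'top'][0]['xy']))
R=R_tool(); s=bot.read_state(); print('expected ring',s['eef_pos']+R@[-.1176,0,-.02], proj(s['eef_pos']+R@[-.1176,0,-.02],'side'), proj(s['eef_pos']+R@[-.1176,0,-.02],'top'))
for n in ims: cv2.imwrite(f'pics/{n}2.png',ims[n])
a=ims['top'][130:250,130:320]; b=ims['side'][100:260,180:310]
cv2.imwrite('pics/d.png',np.hstack([cv2.resize(a,(475,300),interpolation=cv2.INTER_CUBIC),cv2.resize(b,(244,300),interpolation=cv2.INTER_CUBIC)]))
go([.5125,-.0935,.16])
E
```

```text
time_s: 10.8
eef_pos: [0.5315, 0.2047, 0.1539]
eef_rot: [2.267, 2.174, 0.002]
contact_force: [0.1, 0.2, -1.8]
opening: 0.281
finger_force: 59.0
pliers_pivot side [([212.6, 143.6], 0.63), ([328.9, 193.0], 0.54)]
pliers_pivot top [([171.2, 198.9], 0.77)]
pliers_pivot (array([0.5231, 0.1411, 0.1677]), np.float64(3.50758413003267))
ring_center side [([219.2, 152.2], 0.52)]
ring_center top [([193.6, 191.3], 0.62)]
ring_center (array([0.5287, 0.0885, 0.1659]), np.float64(2.1435418624888287))
expected ring [0.5254 0.0869 0.1716] [220.0245 150.9429] [192.9958 194.2116]
t 11.1 pos [0.5302 0.2044 0.1516] F [-0.1  0.5 -0.2] y ang -2.4 tilt 0.14
total frac [-0.5967 -0.0106 -0.0164] rows min 5.970141707832015
```

View pics/d.png

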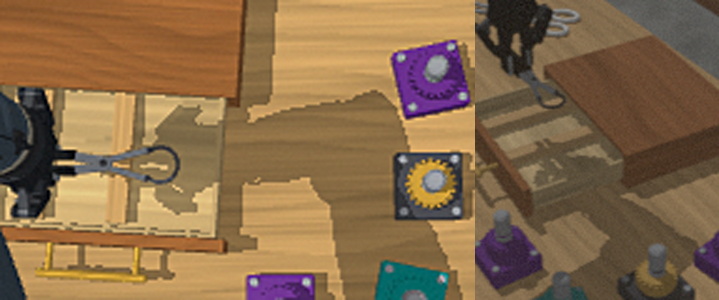

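The pliers are held level and squeezed. The ring is spread, at about (195,196) top and (218,150) side, which matches the predicted position. I'll carry it over to the stub.

```bash
python3 -m inch '[{"x":-0.03,"y":-0.001,"z":0,"ax":0,"ay":0,"az":0},{"x":-0.06,"y":-0.001,"z":0,"ax":0,"ay":0,"az":0},{"x":-0.07,"y":-0.001,"z":0,"ax":0,"ay":0,"az":0},{"x":-0.07,"y":-0.001,"z":0,"ax":0,"ay":0,"az":0},{"x":-0.07,"y":-0.001,"z":0,"ax":0,"ay":0,"az":0},{"x":-0.07,"y":-0.001,"z":0,"ax":0,"ay":0,"az":0},{"x":-0.07,"y":-0.001,"z":0,"ax":0,"ay":0,"az":0},{"x":-0.07,"y":-0.001,"z":0,"ax":0,"ay":0,"az":0},{"x":-0.05,"y":-0.001,"z":0,"ax":0,"ay":0,"az":0},{"x":-0.03,"y":-0.001,"z":0,"ax":0,"ay":0,"az":0},{"x":-0.01,"y":0,"z":0,"ax":0,"ay":0,"az":0},{"x":0,"y":0,"z":0,"ax":0,"ay":0,"az":0}]'; python3 -m inch '[{"x":0,"y":0,"z":0.03,"ax":0,"ay":0,"az":0},{"x":0,"y":0,"z":0.03,"ax":0,"ay":0,"az":0},{"x":0,"y":0,"z":0.02,"ax":0,"ay":0,"az":0},{"x":0,"y":0,"z":0,"ax":0,"ay":0,"az":0},{"x":0,"y":0,"z":0,"ax":0,"ay":0,"az":0}]'
python3 - <<'E'
from h import *
np.set_printoptions(precision=4,suppress=True)
ims={n:optics.read_camera(n) for n in('side','top')}
r={}
for th in ['ring_center','shaft_top','groove']:
    for c in('side','top'):
        print(th,c,[(np.round(d['xy'],1).tolist(),round(d['conf'],2)) for d in models.spot_point(c,th)[:6]])
R=R_tool(); s=bot.read_state(); E=s['eef_pos']+R@[-.1176,0,-.02]; print('expected ring',E,proj(E,'side'),proj(E,'top'))
G=[.5075,-.2135,.1];print('shaft exp',proj(G,'side'),proj(G,'top'))
for n in ims: cv2.imwrite(f'pics/{n}3.png',ims[n])
a=ims['top'][170:230,260:340]; b=ims['side'][200:275,235:310]
cv2.imwrite('pics/e.png',np.hstack([cv2.resize(a,(400,300),interpolation=cv2.INTER_CUBIC),cv2.resize(b,(300,300),interpolation=cv2.INTER_CUBIC)]))
go([.5123,-.0959,.115])
E
```

```text
time_s: 12.3
eef_pos: [0.5132, -0.0952, 0.1528]
eef_rot: [-2.268, -2.173, -0.0]
contact_force: [0.0, -0.4, -1.9]
opening: 0.278
finger_force: 59.0
time_s: 12.8
eef_pos: [0.5129, -0.0943, 0.112]
eef_rot: [-2.265, -2.174, 0.001]
contact_force: [-0.5, 0.6, -1.1]
opening: 0.284
finger_force: 59.0
ring_center side [([275.6, 226.1], 0.61)]
ring_center top [([305.1, 199.6], 0.69)]
shaft_top side [([192.8, 213.0], 0.97), ([226.7, 246.1], 0.95), ([227.2, 300.9], 0.94), ([316.2, 213.4], 0.74), ([276.1, 230.5], 0.59)]
shaft_top top [([304.2, 156.0], 0.98), ([350.4, 277.0], 0.67), ([301.9, 199.6], 0.6), ([262.5, 115.3], 0.42)]
groove side [([318.3, 229.3], 0.83), ([231.0, 311.5], 0.82), ([277.3, 240.8], 0.66), ([225.2, 255.2], 0.65), ([193.5, 223.0], 0.58)]
groove top [([292.5, 250.0], 0.96), ([348.6, 273.2], 0.9), ([306.7, 201.1], 0.82), ([304.9, 156.4], 0.72)]
expected ring [ 0.5088 -0.2126  0.1334] [276.9114 221.5335] [304.9016 199.127 ]
shaft exp [276.3053 231.7703] [303.8033 200.8926]
t 13.2 pos [ 0.5138 -0.0951  0.1134] F [-0.1  0.2 -2.2] y ang -2.4 tilt 0.05
total frac [-0.0017 -0.0029 -0.0032] rows min 0.04624798865865338
```

View pics/e.png

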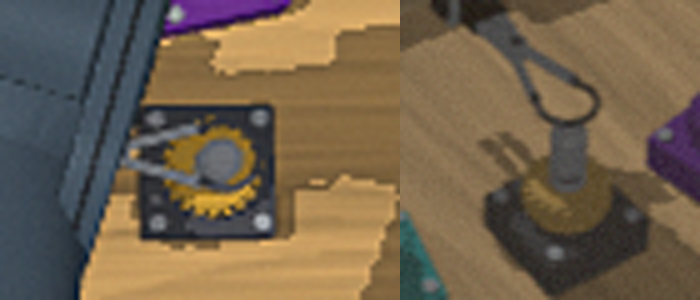

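```bash
cat > m.py <<'E'
from h import *
from scipy.optimize import minimize
import sys
np.set_printoptions(precision=4,suppress=True)
def circ(C,r,c,a0=0,a1=360,n=90):
    a=np.radians(np.linspace(a0,a1,n)); P=np.c_[C[0]+r*np.cos(a),C[1]+r*np.sin(a),np.full(n,C[2])]
    K,R,t=cam(c); q=(P@R.T+t)@K.T; return q[:,:2]/q[:,2:]
def smp(g,p): return cv2.remap(g,p[:,0].astype(np.float32)[None],p[:,1].astype(np.float32)[None],cv2.INTER_LINEAR)[0]
def gear(im,c,X0):   # yellow gear disc r=.029 at z=.055: contrast of saturation inside/outside the rim
    h=cv2.cvtColor(im,cv2.COLOR_BGR2HSV); g=cv2.GaussianBlur(((h[...,1]>130)&(h[...,0]>15)&(h[...,0]<32)).astype(np.float32),(3,3),0)
    f=lambda x:-(smp(g,circ([x[0],x[1],.055],.025,c)).mean()-smp(g,circ([x[0],x[1],.055],.032,c)).mean())
    b=min(((f((X0[0]+i/1e3,X0[1]+j/1e3)),X0[0]+i/1e3,X0[1]+j/1e3) for i in range(-10,11) for j in range(-10,11)))
    return b
E
python3 - <<'E'
from m import *
X0=[.5075,-.2135]
for n in('top0','top1','side0','side1'):
    im=cv2.imread(f'pics/{n}.png'); print(n,gear(im,n[:-1],X0))
    # block: dark grey low-value
    g=im.max(2)
im=cv2.imread('pics/top1.png'); m=((im.max(2)<75)).astype(np.uint8)[180:225,280:325]
k,l,st,ce=cv2.connectedComponentsWithStats(m); j=1+np.argmax(st[1:,4]); 
r=cv2.minAreaRect(np.argwhere(l==j)[:,::-1].astype(np.float32)); print('block',st[j,4],r, onz(np.array(r[0])+[280,180],.03,'top'))
# ring darkness fit, both views
s=bot.read_state();E=s['eef_pos']+R_tool()@[-.1176,0,-.02]
ims={c:cv2.GaussianBlur(cv2.imread(f'pics/{c}3.png').max(2).astype(np.float32),(3,3),0) for c in('side','top')}
def f(x,cs=('side','top')):
    t=0
    for c in cs:
        g=ims[c]; t+=smp(g,circ(x,.0185,c,-160,-20)).mean()*2+smp(g,circ(x,.0185,c,-20,40)).mean()+smp(g,circ(x,.0185,c,140,200)).mean()-2*smp(g,circ(x,.0235,c,-160,-20)).mean()-smp(g,circ(x,.0135,c,-160,-20)).mean()
    return t
for cs in (('side',),('top',),('side','top')):
    b=sorted((f([E[0]+i/1e3,E[1]+j/1e3,E[2]+k/1e3],cs),i,j,k) for i in range(-8,9) for j in range(-8,9) for k in range(-14,5,2)); print(cs,b[0],b[1],b[2])
print(E,'net tri',tri([275.6,226.1],[305.1,199.6]))
E
```

```text
top0 (np.float32(-0.7647237), 0.5055, -0.2135)
top1 (np.float32(-0.76387465), 0.5055, -0.2135)
side0 (np.float32(-0.29943442), 0.5045, -0.2205)Traceback (most recent call last):
  File "<stdin>", line 4, in <module>
  File "m.py", line 12, in gear
    b=min(((f((X0[0]+i/1e3,X0[1]+j/1e3)),X0[0]+i/1e3,X0[1]+j/1e3) for i in range(-10,11) for j in range(-10,11)))
  File "m.py", line 12, in <genexpr>
    b=min(((f((X0[0]+i/1e3,X0[1]+j/1e3)),X0[0]+i/1e3,X0[1]+j/1e3) for i in range(-10,11) for j in range(-10,11)))
            ~^^^^^^^^^^^^^^^^^^^^^^^^^^^
  File "m.py", line 11, in <lambda>
    f=lambda x:-(smp(g,circ([x[0],x[1],.055],.025,c)).mean()-smp(g,circ([x[0],x[1],.055],.032,c)).mean())
                                                                   ~~~~^^^^^^^^^^^^^^^^^^^^^^^^^
  File "m.py", line 7, in circ
    K,R,t=cam(c); q=(P@R.T+t)@K.T; return q[:,:2]/q[:,2:]
          ~~~^^^
  File "h.py", line 4, in cam
    p=optics.camera_params(n); K=np.array([[p['fx'],0,p['cx']],[0,p['fy'],p['cy']],[0,0,1.]])
ValueError: time passes only in moves, steps and waits
```

```bash
sed -i 's/^def cam(n):/import functools\n@functools.lru_cache(None)\ndef cam(n):/' h.py
python3 - <<'E'
from m import *
im=cv2.imread('pics/top1.png'); m=((im.max(2)<75)).astype(np.uint8)[180:225,280:325]
k,l,st,ce=cv2.connectedComponentsWithStats(m); j=1+np.argmax(st[1:,4]); 
r=cv2.minAreaRect(np.argwhere(l==j)[:,::-1].astype(np.float32)); print('block',st[j,4],r, onz(np.array(r[0])+[280,180],.03,'top'))
s=bot.read_state();E=s['eef_pos']+R_tool()@[-.1176,0,-.02]
ims={c:cv2.GaussianBlur(cv2.imread(f'pics/{c}3.png').max(2).astype(np.float32),(3,3),0) for c in('side','top')}
def f(x,cs=('side','top')):
    t=0
    for c in cs:
        g=ims[c]; t+=smp(g,circ(x,.0185,c,-160,-20)).mean()*2+smp(g,circ(x,.0185,c,-20,40)).mean()+smp(g,circ(x,.0185,c,140,200)).mean()-2*smp(g,circ(x,.0235,c,-160,-20)).mean()-smp(g,circ(x,.0135,c,-160,-20)).mean()
    return t
B=None
for cs in (('side',),('top',),('side','top')):
    b=sorted((f([E[0]+i/1e3,E[1]+j/1e3,E[2]+k/1e3],cs),i,j,k) for i in range(-8,9,2) for j in range(-8,9,2) for k in range(-14,5,2)); print(cs,b[0],b[1],b[2])
print(E,'net tri',tri([275.6,226.1],[305.1,199.6]))
o=[]
for c,(x,y,w,h) in (('top',(280,180,50,44)),('side',(252,205,50,44))):
    i=cv2.resize(cv2.imread(f'pics/{c}3.png')[y:y+h,x:x+w],None,fx=8,fy=8,interpolation=cv2.INTER_CUBIC)
    for X,rr,col in ((E,.0185,(0,255,0)),(E+np.array(b[0][1:])/1e3,.0185,(0,0,255)),([.5055,-.2135,.1],.0085,(255,0,0)),([.5055,-.2135,.055],.029,(255,0,0))):
        cv2.polylines(i,[np.int32((circ(X,rr,c)-[x,y]+.5)*8)],True,col,1)
    o.append(i)
cv2.imwrite('pics/f.png',np.hstack(o))
E
```

```text
block 298 ((21.0, 24.0), (26.0, 26.0), 90.0) [ 0.5056 -0.2133  0.03  ]
('side',) (np.float32(-12.119858), -8, -8, -2) (np.float32(-11.387291), -6, -6, -4) (np.float32(-9.62632), 0, 2, -14)
('top',) (np.float32(31.868546), -2, 0, -2) (np.float32(31.901718), -2, 0, -4) (np.float32(32.044357), -2, 0, 0)
('side', 'top') (np.float32(27.963593), -2, -2, -10) (np.float32(30.232437), -2, 0, -12) (np.float32(32.17549), -2, 0, -10)
[ 0.5088 -0.2126  0.1334] net tri (array([ 0.5069, -0.2136,  0.1203]), np.float64(0.8369211542382035))
```

View pics/f.png

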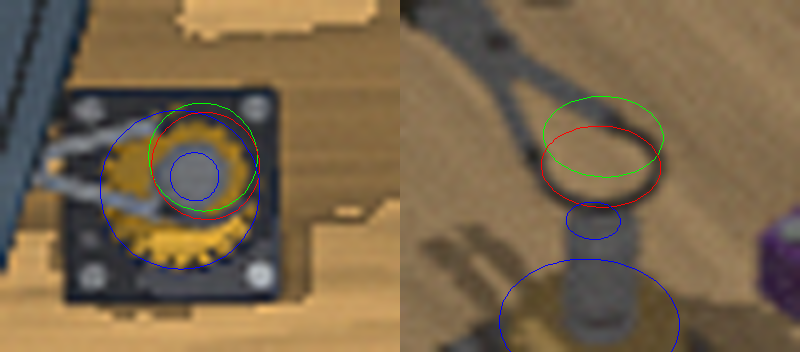

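```bash
cat >> m.py <<'E'
def shaft_fit(ims,X0,z0=.0):
    S={c:cv2.resize(cv2.cvtColor(i,cv2.COLOR_BGR2HSV)[...,1],None,fx=4,fy=4,interpolation=cv2.INTER_LINEAR).astype(np.float32) for c,i in ims.items()}
    def f(x,c):
        P=np.vstack([circ([x[0],x[1],z],r,c) for z,r in((.058,.012),(.0965,.012),(.1,.0085))])
        m=np.zeros(S[c].shape,np.uint8); cv2.fillConvexPoly(m,cv2.convexHull(np.int32((P+.5)*4)),1)
        o=cv2.dilate(m,np.ones((11,11)))-m; return S[c][m>0].mean()-S[c][o>0].mean()
    G=[(X0[0]+i/1e3,X0[1]+j/1e3) for i in range(-7,8) for j in range(-7,8)]
    V={c:np.array([f(g,c) for g in G]) for c in ims}
    for c in V: print(c,V[c].min(),[G[k] for k in np.argsort(V[c])[:4]])
    t=sum(V.values()); print('both',[np.round(G[k],4) for k in np.argsort(t)[:4]])
def ring_fit(ims,E,zr):
    I={c:cv2.GaussianBlur(i.max(2).astype(np.float32),(3,3),0) for c,i in ims.items()}
    def f(x):
        t=0
        for c,g in I.items(): t+=smp(g,circ(x,.0185,c,-160,-20)).mean()*2+smp(g,circ(x,.0185,c,-20,40)).mean()+smp(g,circ(x,.0185,c,140,200)).mean()-2*smp(g,circ(x,.0235,c,-160,-20)).mean()-smp(g,circ(x,.0135,c,-160,-20)).mean()
        return t
    b=sorted((f([E[0]+i/1e3,E[1]+j/1e3,E[2]+k/1e3]),i,j,k) for i in range(-6,7) for j in range(-6,7) for k in zr)
    for q in b[:3]: print('ring',q[0],E+np.array(q[1:])/1e3)
E
python3 - <<'E'
from m import *
for k in '01': shaft_fit({c:cv2.imread(f'pics/{c}{k}.png') for c in('top','side')},[.5065,-.2145])
ring_fit({c:cv2.imread(f'pics/{c}3.png') for c in('top','side')},np.array([.5068,-.2146,.1234]),range(-6,7))
E
```

```text
top -132.89809 [(0.5065, -0.2145), (0.5065, -0.2135), (0.5055, -0.2145), (0.5075, -0.2145)]
side -83.61032 [(0.5075, -0.2155), (0.5075, -0.2165), (0.5085, -0.2155), (0.5085, -0.2145)]
both [array([ 0.5075, -0.2145]), array([ 0.5065, -0.2145]), array([ 0.5075, -0.2155]), array([ 0.5065, -0.2155])]
top -132.60715 [(0.5065, -0.2145), (0.5065, -0.2135), (0.5055, -0.2145), (0.5075, -0.2145)]
side -83.26016 [(0.5075, -0.2155), (0.5075, -0.2165), (0.5085, -0.2155), (0.5085, -0.2145)]
both [array([ 0.5075, -0.2145]), array([ 0.5065, -0.2145]), array([ 0.5075, -0.2155]), array([ 0.5065, -0.2155])]
ring 23.65699 [ 0.5068 -0.2136  0.1234]
ring 24.004913 [ 0.5068 -0.2136  0.1224]
ring 25.955719 [ 0.5078 -0.2126  0.1214]
```

The red fit follows the dark ring in both views: top about (305,200), side about (277,226). The ring is within about 1.3 mm of the shaft axis at z≈0.122. I'll correct by 1.2 mm and descend.

```bash
python3 -m inch '[{"x":-0.0024,"y":0,"z":0,"ax":0,"ay":0,"az":0},{"x":0,"y":0,"z":0.01,"ax":0,"ay":0,"az":0},{"x":0,"y":0,"z":0.01,"ax":0,"ay":0,"az":0},{"x":0,"y":0,"z":0.01,"ax":0,"ay":0,"az":0},{"x":0,"y":0,"z":0.01,"ax":0,"ay":0,"az":0},{"x":0,"y":0,"z":0.01,"ax":0,"ay":0,"az":0},{"x":0,"y":0,"z":0.01,"ax":0,"ay":0,"az":0},{"x":0,"y":0,"z":0.01,"ax":0,"ay":0,"az":0},{"x":0,"y":0,"z":0,"ax":0,"ay":0,"az":0},{"x":0,"y":0,"z":0,"ax":0,"ay":0,"az":0}]'
python3 - <<'E'
from m import *
go([.5138,-.0951,.055])
ims={n:optics.read_camera(n) for n in('side','top')}
for n in ims: cv2.imwrite(f'pics/{n}4.png',ims[n])
for th in('ring_center','pliers_pivot'):
  for c in ims: print(th,c,[(np.round(d['xy'],1).tolist(),round(d['conf'],2)) for d in models.spot_point(c,th)[:3]])
s=bot.read_state();E=s['eef_pos']+R_tool()@[-.1176,0,-.01]
ring_fit(ims,E,range(-8,9)); print(E)
E
```

```text
time_s: 14.2
eef_pos: [0.5133, -0.0961, 0.0778]
eef_rot: [-2.267, -2.174, 0.0]
contact_force: [-0.6, 0.0, -0.2]
opening: 0.282
finger_force: 59.0
t 14.2 pos [ 0.5133 -0.0961  0.0778] F [-0.6  0.  -0.2] y ang -2.4 tilt 0.02
total frac [0.0021 0.0009 0.0455] rows min 0.45586607641231697
ring_center side [([273.2, 238.1], 0.78)]
ring_center top [([303.2, 199.7], 0.59)]
pliers_pivot side [([266.9, 223.8], 0.62)]
pliers_pivot top [([281.6, 205.2], 0.48)]
ring 80.836235 [ 0.5067 -0.2147  0.0883]
ring 81.91744 [ 0.5067 -0.2147  0.0873]
ring 84.07767 [ 0.5077 -0.2147  0.0873]
[ 0.5087 -0.2137  0.0883]
```

```bash
python3 -m inch '[{"x":0,"y":0,"z":0.01,"ax":0,"ay":0,"az":0},{"x":0,"y":0,"z":0.01,"ax":0,"ay":0,"az":0},{"x":0,"y":0,"z":0.01,"ax":0,"ay":0,"az":0},{"x":0,"y":0,"z":0.01,"ax":0,"ay":0,"az":0},{"x":0,"y":0,"z":0.005,"ax":0,"ay":0,"az":0},{"x":0,"y":0,"z":0,"ax":0,"ay":0,"az":0},{"x":0,"y":0,"z":0,"ax":0,"ay":0,"az":0},{"x":0,"y":0,"z":0,"ax":0,"ay":0,"az":0}]'
python3 - <<'E'
from m import *
go([.5138,-.0951,.055])
ims={n:optics.read_camera(n) for n in('side','top')}
for n in ims: cv2.imwrite(f'pics/{n}5.png',ims[n])
s=bot.read_state();E=s['eef_pos']+R_tool()@[-.1176,0,-.01]
ring_fit(ims,E,range(-8,9)); print(E,s['opening'],s['finger_force'],s['contact_force'])
o=[]
S=[.507,-.2148]
for draw in (0,1):
  for c,(x,y,w,h) in (('side',(252,212,50,44)),):
    i=cv2.resize(ims[c][y:y+h,x:x+w],None,fx=8,fy=8,interpolation=cv2.INTER_CUBIC)
    if draw:
      for X,rr,col in (([*S,.065],.0205,(0,0,255)),([*S,.1],.0085,(255,0,0)),([*S,.055],.029,(255,0,0)),([*S,.065],.0165,(0,255,0))):
        cv2.polylines(i,[np.int32((circ(X,rr,c)-[x,y]+.5)*8)],True,col,1)
    o.append(i)
cv2.imwrite('pics/g.png',np.hstack(o))
E
```

```text
time_s: 15.3
eef_pos: [0.5137, -0.0962, 0.0557]
eef_rot: [2.267, 2.174, 0.0]
contact_force: [0.0, 0.3, -1.6]
opening: 0.278
finger_force: 59.0
t 15.3 pos [ 0.5137 -0.0962  0.0557] F [ 0.   0.3 -1.6] y ang -2.39 tilt 0.04
total frac [0.0023 0.0002 0.0014] rows min 0.026925180766383002
ring 79.09581 [ 0.5068 -0.2147  0.0658]
ring 80.03123 [ 0.5068 -0.2147  0.0668]
ring 80.28265 [ 0.5068 -0.2137  0.0658]
[ 0.5088 -0.2137  0.0658] 0.27681245463319376 58.99895489215851 [-0.808  -0.0197 -1.4913]
```

View pics/g.png

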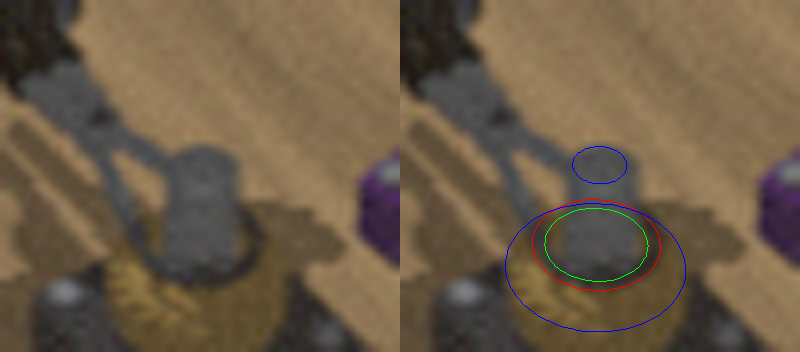

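The ring sits round the shaft at groove height: its dark outer arc spans x≈142–262 in the crop, centred on the shaft at ≈201, and its lower edge matches the predicted circle. One last check for tilt, using the pivot's position at crop (103,115).

Run:
```python
from m import *
s=bot.read_state();p=np.array(s['eef_pos'])
for dz in(.005,.01,.015): print(dz,proj(p+R_tool()@[-.0596,-.001,-dz],'side'))
print('seen',103/8+252-.5,115/8+212-.5, s['time_s'])
```

```text
0.005 [263.8802 229.6558]
0.01 [263.8997 228.2791]
0.015 [263.9192 226.8953]
seen 264.375 225.875 15.4
```

Run:
```python
from m import *
D={}
for k in range(6):
    for c in('side','top'):
        optics.read_camera(c)
        for th in('pliers_pivot','ring_center'):
            g=[d['xy'] for d in models.spot_point(c,th) if np.linalg.norm(np.array(d['xy'])-proj([.508,-.18,.066],c))<40]
            if g: D.setdefault((th,c),[]).append(g[0])
M={k:np.median(v,0) for k,v in D.items()}; print({k:(v,len(D[k]),np.std(D[k],0)) for k,v in M.items()})
for th in('pliers_pivot','ring_center'): print(th,tri(M[th,'side'],M[th,'top']))
s=bot.read_state();print(s['time_s'],s['eef_pos'])
```

```text
{('pliers_pivot', 'side'): (array([264.45, 226.5 ]), 6, array([4.6831, 2.4479])), ('ring_center', 'side'): (array([273.8, 243.2]), 5, array([1.2516, 1.1943])), ('pliers_pivot', 'top'): (array([282.15, 201.9 ]), 6, array([1.3683, 1.0946])), ('ring_center', 'top'): (array([302.25, 201.1 ]), 6, array([0.6752, 1.9491]))}
pliers_pivot (array([ 0.5105, -0.1555,  0.0716]), np.float64(0.5581644543218726))
ring_center (array([ 0.507 , -0.2116,  0.0592]), np.float64(1.6164246510492144))
17.2 [ 0.5134 -0.0961  0.0554]
```

The pivot reads about 4 mm high relative to the ring, which suggests the jaws droop by up to about 0.06 rad. I'll take out 0.03 rad and keep the ring centre where it is.

```bash
python3 -m inch '[{"x":-0.0003,"y":0,"z":0.0037,"ax":0,"ay":-0.0048,"az":0},{"x":-0.0003,"y":0,"z":0.0037,"ax":0,"ay":-0.0048,"az":0},{"x":0,"y":0,"z":0,"ax":0,"ay":0,"az":0},{"x":0,"y":0,"z":0,"ax":0,"ay":0,"az":0},{"x":0,"y":0,"z":0,"ax":0,"ay":0,"az":0},{"x":0,"y":0,"z":0,"ax":0,"ay":0,"az":0}]'
python3 - <<'E'
from m import *
ims={n:optics.read_camera(n) for n in('side','top')}
s=bot.read_state();R=R_tool();E=s['eef_pos']+R@[-.1176,0,-.01]
ring_fit(ims,E,range(-8,9)); print(E,s['eef_pos'],R[:,0],s['opening'],s['finger_force'],s['contact_force'],s['time_s'])
o=[]
for c,(x,y,w,h) in (('side',(252,212,50,44)),('top',(275,180,50,44))):
    o.append(cv2.resize(ims[c][y:y+h,x:x+w],None,fx=8,fy=8,interpolation=cv2.INTER_CUBIC))
cv2.imwrite('pics/h.png',np.hstack(o))
E
```

```text
time_s: 17.8
eef_pos: [0.5135, -0.0965, 0.0518]
eef_rot: [2.252, 2.16, -0.034]
contact_force: [-0.8, -0.3, -2.2]
opening: 0.283
finger_force: 58.9
ring 78.611206 [ 0.5065 -0.2147  0.0663]
ring 80.109566 [ 0.5065 -0.2137  0.0663]
ring 80.5188 [ 0.5065 -0.2137  0.0653]
[ 0.5085 -0.2137  0.0653] [ 0.5134 -0.0966  0.0518] [ 0.0419  0.9987 -0.0302] 0.2783705722696767 58.94293427467346 [ 0.2749 -0.0689 -2.171 ] 17.9
```

View pics/h.png

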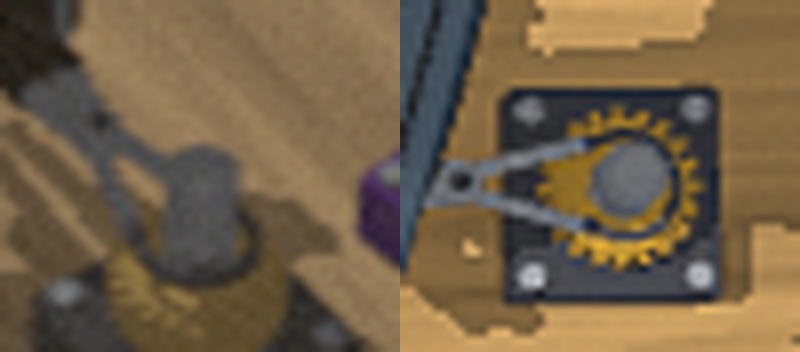

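The top view shows the dark ring centred round the shaft, centre near (353,203). The side view shows it clear of the gear and shaft. I'm handing in.

```bash
python3 -c "
from plant import finish_job
print(finish_job())"
```

```text
the job is handed in; nothing more can be done
None
```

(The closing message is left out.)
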